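Put the key parts and tools back into their cut-out foam inserts

TASK

The spring drawer is gone, so its foam inserts are now set out about the tiled shelf: put the nickel F-sharp key, the brass stack key, the black spring gauge and the ivory tone hole leveler away, each in the insert whose cut-out has its outline. Each must sit right down in its cut-out, flat on the floor of it and the same way up as it lies now; let go of them all.

Things in the scene. Friction and masses are not known exactly. Their poses are not given: they have to be found in the camera images.
- f_sharp_key: Silvery nickel key, 30 g, pad down, seen from above a wide U. Origin: underside, below the middle of its hinge tube, the place to grip (along x, 92 mm long, 9 mm across y, from 10.5 to 19.5 mm up; a foot 8 mm square under it). Cup 20 mm across at x +34, y +19 mm; touch plate 22 x 12 mm at x -34, y +17. Fingertips 7 to 10 mm above the underside, so that they clear the foam.
- stack_key: Brass key, 35 g, pad down, a T with a round foot. Hinge tube along x (64 mm long, 9 mm thick) at y -14 mm; cup 32 mm across at y +26 mm under a white pearl (top 29.5 mm up). Arm along y between them, 9 mm across x, 14 to 24 mm up. Origin: underside, below the arm midway between tube and cup, the place to grip, fingertips 12 mm up (cup and tube are 11 and 9 mm high).
- spring_gauge: Black steel bar, 80 g, with a pale scale on top: x -42 to +42 mm, 24 mm wide (y), 16 mm high; a thin plunger with a round 11 mm tip stands out of its +x end to x +62. Origin: centre of the bar's underside. Grip the bar across y with the fingertips 7 to 10 mm above the underside, so that they clear the foam.
- tone_hole_leveler: Ivory-toned plastic, 55 g: a disc 46 mm across and 8 mm thick with a waisted upright handle ending in a knob 26 mm across from 33 to 46 mm above the underside; 51 mm high in all, round about its z. Origin: centre of the underside. Grip it by the knob.
- f_sharp_insert: F-sharp key insert: fixed foam block 12 mm thick, dark top, cut-out with 7 mm to spare all round, its pale floor 7 mm above the work surface. Origin on the underside straight below where the thing's origin belongs, axes as the seated thing's. Block x -65 to 65, y -23.5 to 48 mm; U cut-out: slot x -53 to 53, y -11.5 to 11.5; bays x 17 to 53, y to 36 and x -53 to -16, y to 30.
- stack_insert: Stack key insert: fixed foam block 12 mm thick, dark top, cut-out with 7 mm to spare all round, its pale floor 7 mm above the work surface. Origin on the underside straight below where the thing's origin belongs, axes as the seated thing's. Block x -51 to 51, y -37.5 to 61 mm; T cut-out: bar x -39 to 39, y -25.5 to -2.5; cup bay x -23 to 23, y to 49.
- gauge_insert: Spring gauge insert: fixed foam block 12 mm thick, dark top, cut-out with 7 mm to spare all round, its pale floor 7 mm above the work surface. Origin on the underside straight below where the thing's origin belongs, axes as the seated thing's. Block x -61 to 81, y -31 to 31 mm; cut-out x -49 to 49, y -19 to 19, with a neck y -11 to 11 on to x 69.
- leveler_insert: Leveler insert: fixed foam block 12 mm thick, dark top, cut-out with 7 mm to spare all round, its pale floor 7 mm above the work surface. Origin on the underside straight below where the thing's origin belongs, axes as the seated thing's. Block 84 x 84 mm; cut-out a round hole 60 mm across about the origin.
There are look-alikes about, which are no part of the job. What is meant by the f_sharp_key is not orange, and is the smaller of those in its own colour.

How it is judged:
By the outcome, as a careful person would: the job done as asked, in the order asked, and still so for the second after the job is handed in, with the robot touching nothing.
It also fails if it takes over 125 s, if anything falls off the work surface, if the arm or the gripper's body presses on something with over 40 N, if the wrist force passes 120 N, or if a joint passes its speed limit or range.

ROBOT

A 6-joint arm with a two-finger parallel gripper is mounted at the origin on the work surface. World frame = base frame: x ahead of the robot, y to its left, z up, the work surface at z = 0. Lengths are in m, angles in rad, forces in N, time in s.
With the tool pointing down it reaches from about 0.425 to 0.925 m from the base axis. Payload 12.5 kg.
Tool frame: the origin (TCP) lies midway between the tips of the shut fingers; the grasp point (between the pads) lies 19 mm behind it; z points along the fingers, y is the line along which they close (so a half turn about z gives the same grasp; the last joint's range is limited). The gripper opens to 85 mm and grips with 20 to 120 N. Pads are 22 mm wide; open, the fingers measure 114 mm over their backs; the gripper's body (76 mm by 85 mm) begins 54 mm behind the grasp point. The pads swing forward as they close: fully open they stand 13 mm farther back than shut.
Start: joints at [1.051, 0.491, 1.559, -0, 1.092, -0.106], TCP at [0.251, 0.572, 0.231] pointing down, gripper open.
Joint ranges: [-3.1, 3.1], [-0.84, 2.19], [0.05, 2.79], [-1.13, 4.28], [0.06, 2.93], [-2.69, 2.69]. Speed limits (rad/s): [2.22, 2.22, 2.79, 3.14, 3.14, 3.14].

INTERFACE

Orientations are given as a unit quaternion [w, x, y, z].
In Python, from cell import status, cams, bot, finder gives the robot as it stands. The module is installed in compiled form; this text tells all that it offers.
- The arm moves only by the shell command python3 -m crank 'ROWS' [OPENING] [FORCE]. ROWS is JSON, a list of rows, each an object of numbers: "tx", "ty", "tz": the shift along the tool's x, y, z in cm; "yaw": the turn about the tool's z in rad. A call has 1 to 5 rows; each row shifts and turns the commanded pose from where the row before left it, along the tool's axes as they then stand; what a row does not reach is not made up. A row lasts 1/10 s, in which the tool goes at most 50 mm and 8.59 degrees, less where a joint would pass 70% of its speed; a pose out of reach is approached as far as the arm can. A call with a gripper value outside its range is refused whole. OPENING is the closure, from 0 (fully open) to 1 (shut), set as the call begins (- or left out, the last holds). The fingers move at their own pace and stop on an object; FORCE is the grip in N (left out, the last holds). Time passes only in rows, so rows that do not move let the fingers close. It gives the time, the measured TCP pose, the force, the opening and the grip force at its end, in the units of the state.
- status.get_state(): the state, without advancing time (a new reading comes with each control period).
- cams.camera(name): name is "scene" or "top" or "wrist"; returns a dict with "frame" (480x640x3 uint8, red, green, blue), "z_map" (480x640 float32, m along the optical axis (not along the pixel's ray), 0 where there is no reading), "fx", "fy", "cx", "cy" (pixels), "dist_coeffs" ([k1, k2, p1, p2, k3] as OpenCV has them; the pictures are not rectified), "world_from_camera" (4x4, takes a point from camera to world coordinates). Camera axes: x right, y down, z forward; pixel columns grow to the right and rows downward; lengths in m; the calibration is good to about 2 mm. A picture is of the moment at which its call begins.
- bot.job_done(): hands the job in; it is judged then, once.
Trained networks look in the newest picture that a camera, given by its name, has taken for a name from the list of things; names that differ only in an ending like _2 or _b are one class to them, and where a whole thing is asked for, a point or a joint stands for the part that bears it (a point fixed in the world has none). Each returns a list of dicts, best first, with "score" (0 to 1); they miss things now and then, are a little off and sometimes report something else, mostly with a low value. They report only what shows in the picture. A call takes as long as a camera call. They do not tell look-alikes from the thing itself.
- finder.find_in(camera, target): "bbox" ([left, top, width, height] in pixels, round what is visible of it).
- finder.masks_of(camera, target): "pixels" (480x640 bool, what is visible of it) and "bbox" ([left, top, width, height] in pixels, round what is visible of it).
The state is a dict: "t": time; "joint_positions": joint angles; "qvel": joint speeds; "effort": joint torques, N m; "tool_pos": TCP position; "ee_rot": TCP orientation; "ft_force": force on the tool from outside, world axes, zero at the start; "ft_torque": the same for the moment, N m; "width": opening from 0.0 (shut) to 1.0 (fully open); "gripper_force": force on a finger pad.
Only numpy, scipy, OpenCV 4.12 (cv2) and the standard library are available. Lean on these libraries where they do the work, as an engineer would, in place of code of your own. Each camera call takes 0.05 s, during which the arm holds its last target. There are 200 camera calls.

## Working session

There is one attempt and no reset: what is moved stays moved. The work goes in short steps, Python scripts to look and compute and a shell command to move; the robot and the scene stay as the last step left them, time stands still between calls to the robot, and variables do not carry over. Pictures are saved under pics/ and viewed, at most 14 in all, crops included, and the job is handed in when it is done.

```bash
mkdir -p pics
cat > h.py <<'E'
import numpy as np, cv2
from cell import status, cams, bot, finder
def save(c,n): cv2.imwrite('pics/'+n, cv2.cvtColor(c['frame'],cv2.COLOR_RGB2BGR))
def pts(c,mask=None):
    v,u=np.nonzero(c['z_map']>0 if mask is None else mask&(c['z_map']>0))
    K=np.array([[c['fx'],0,c['cx']],[0,c['fy'],c['cy']],[0,0,1.]])
    n=cv2.undistortPoints(np.stack([u,v],1).astype(np.float64)[:,None],K,np.array(c['dist_coeffs'],float))[:,0]
    z=c['z_map'][v,u].astype(float)
    P=np.c_[n*z[:,None],z,np.ones(len(z))]@np.array(c['world_from_camera']).T
    return P[:,:3],u,v
E
python3 - <<'E'
from h import *
c=cams.camera('top'); save(c,'top1.png')
s=status.get_state(); print(s['t'],s['tool_pos'],s['ee_rot'])
for n in ['f_sharp_key','stack_key','spring_gauge','tone_hole_leveler','f_sharp_insert','stack_insert','gauge_insert','leveler_insert']:
    for r in finder.masks_of('top',n):
        P,u,v=pts(c,r['pixels']); 
        if len(P): print(n,round(r['score'],2),r['bbox'],np.median(P,0).round(3),P[:,2].max().round(3))
c=cams.camera('scene'); save(c,'scene1.png')
E
```

```text
0.05 [0.25116535 0.5720535  0.23071592] [-1.57019034e-04  2.05408896e-01  9.78676080e-01 -5.40055219e-04]
f_sharp_key 0.93 [363.3, 317.1, 47.1, 16.8] [ 0.338 -0.163  0.015] 0.024
f_sharp_key 0.63 [414.5, 252.0, 26.1, 42.9] [ 0.432 -0.251  0.015] 0.024
f_sharp_key 0.6 [457.1, 313.8, 60.8, 46.9] [ 0.303 -0.365  0.023] 0.031
f_sharp_key 0.47 [90.5, 192.0, 45.4, 45.2] [0.568 0.402 0.009] 0.017
stack_key 0.58 [333.2, 248.3, 28.0, 28.4] [ 0.454 -0.091  0.01 ] 0.033
spring_gauge 0.72 [244.8, 248.6, 25.7, 53.2] [0.447 0.094 0.015] 0.022
tone_hole_leveler 0.73 [170.5, 261.3, 22.4, 20.6] [0.439 0.249 0.01 ] 0.054
tone_hole_leveler 0.35 [335.5, 248.5, 24.4, 26.7] [ 0.454 -0.095  0.01 ] 0.033
f_sharp_insert 0.78 [209.6, 143.6, 49.7, 64.9] [0.651 0.148 0.009] 0.017
stack_insert 0.69 [345.2, 133.2, 60.3, 55.9] [ 0.68  -0.151  0.009] 0.017
gauge_insert 0.94 [466.2, 183.0, 45.8, 65.0] [ 0.555 -0.398  0.009] 0.018
leveler_insert 0.82 [89.6, 193.7, 46.6, 42.8] [0.568 0.402 0.009] 0.017
```

View pics/top1.png

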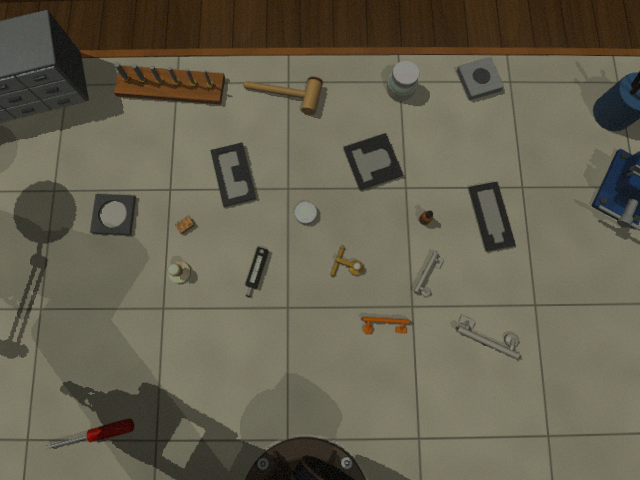

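View pics/scene1.png

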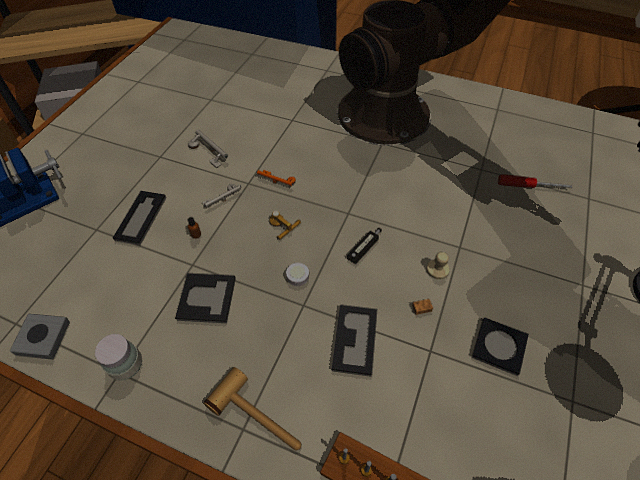

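Candidates for the F-sharp key in the top view: orange key (386,324), excluded by colour; large silver key (488,337), not the smaller; small silver key (428,272), my choice. The stack key at (347,262), gauge (257,270) and leveler (179,271) each appear once. Inserts: U (234,174), T (373,161), gauge (491,216), leveler (113,214). The grey block with a hole at (481,77) is a decoy.

```bash
cat >> h.py <<'E'
from scipy.spatial import cKDTree
from scipy.optimize import minimize
g=np.stack(np.meshgrid(np.arange(-90,91,1.5),np.arange(-70,71,1.5)),-1).reshape(-1,2)
X,Y=g.T
R=lambda a,b,c,d:(X>=a)&(X<=b)&(Y>=c)&(Y<=d)
D=lambda x,y,r:(X-x)**2+(Y-y)**2<=r*r
M={'f_sharp_key':R(-46,46,-4.5,4.5)|D(34,19,10)|R(-45,-23,11,23)|R(31,37,0,19)|R(-37,-31,0,17),
'stack_key':R(-32,32,-18.5,-9.5)|D(0,26,16)|R(-4.5,4.5,-14,26),
'spring_gauge':R(-42,42,-12,12)|R(42,56,-2,2)|D(56.5,0,5.5),
'tone_hole_leveler':D(0,0,23),
'f_sharp_insert':R(-65,65,-23.5,48)&~(R(-53,53,-11.5,11.5)|R(17,53,0,36)|R(-53,-16,0,30)),
'stack_insert':R(-51,51,-37.5,61)&~(R(-39,39,-25.5,-2.5)|R(-23,23,-10,49-23)|D(0,26,23)),
'gauge_insert':R(-61,81,-31,31)&~(R(-49,49,-19,19)|R(40,69,-11,11)),
'leveler_insert':R(-42,42,-42,42)&~D(0,0,30)}
M={k:g[m]/1000 for k,m in M.items()}
def rot(a): return np.array([[np.cos(a),-np.sin(a)],[np.sin(a),np.cos(a)]])
def fit(c,name,near,rad=.1,z0=None,yaw0=None):
    "pose x,y,yaw of model; z0: table bias"
    P,u,v=pts(c); k=np.hypot(*(P[:,:2]-near).T)<rad; P,u,v=P[k],u[k],v[k]
    if z0 is None: z0=np.median(P[np.abs(P[:,2])<.008,2])
    zz=P[:,2]-z0
    if 'insert' in name: s=(zz>.005)&(zz<.02)&(c['frame'][v,u].max(1)<95)
    else: s=(zz>.005)&(zz<.07)
    Q=P[s,:2]; Q=Q[np.random.default_rng(0).permutation(len(Q))[:1500]]
    # keep the blob nearest the guess
    T=cKDTree(Q); lab=np.full(len(Q),-1); 
    from scipy.sparse.csgraph import connected_components
    lab=connected_components(T.sparse_distance_matrix(T,.008))[1]
    b=np.argmax(np.bincount(lab)); 
    Q=Q[lab==b]; T=cKDTree(Q); m=M[name]; TM=cKDTree(m)
    def cost(p):
        r=rot(p[2]); w=m@r.T+p[:2]
        return 1e3*(np.minimum(T.query(w)[0],.02).mean()+np.minimum(TM.query((Q-p[:2])@r)[0],.02).mean())
    best=None
    ys=np.arange(0,2*np.pi,np.pi/6) if yaw0 is None else [yaw0]
    if name=='tone_hole_leveler': ys=[0]
    q0=Q.mean(0)
    for y in ys:
        s0=q0-rot(y)@m.mean(0)
        o=minimize(cost,[*s0,y],method='Nelder-Mead',options=dict(initial_simplex=[[*s0,y],[s0[0]+.01,s0[1],y],[s0[0],s0[1]+.01,y],[*s0,y+.2]],maxiter=70))
        if best is None or o.fun<best.fun: best=o
    o=minimize(cost,best.x,method='Nelder-Mead',options=dict(initial_simplex=best.x+np.array([[0,0,0],[.003,0,0],[0,.003,0],[0,0,.06]])))
    return o.x, o.fun, z0, len(Q)
def tool():
    s=status.get_state(); p=np.array(s['tool_pos']); w,x,y,z=s['ee_rot']
    ax=np.array([1-2*(y*y+z*z),2*(x*y+w*z)]); 
    return p, np.arctan2(ax[1],ax[0]), s
def go(x,y,z,ydir):
    "ydir: wanted world direction (rad) of the tool y axis, mod pi. prints yaw and shifts along the CURRENT tool axes"
    p,a,s=tool(); ax=np.array([np.cos(a),np.sin(a)]); ay=np.array([np.sin(a),-np.cos(a)])
    d=np.array([x,y])-p[:2]
    dy=(a-np.pi/2)-ydir; dy=(dy+np.pi/2)%np.pi-np.pi/2
    print('t %.2f tcp %s: tx %.2f ty %.2f tz %.2f yaw %.3f (j6 %.2f)'%(s['t'],p.round(4),d@ax*100,d@ay*100,(p[2]-z)*100,dy,s['joint_positions'][5]))
E
cat > m.py <<'E'
from h import *
c=cams.camera('top')
N={'f_sharp_key':(.432,-.251),'stack_key':(.454,-.091),'spring_gauge':(.447,.094),'tone_hole_leveler':(.439,.249),'f_sharp_insert':(.651,.148),'stack_insert':(.68,-.151),'gauge_insert':(.555,-.398),'leveler_insert':(.568,.402)}
for k,n in N.items():
    x,f,z,l=fit(c,k,n,.075 if 'insert' not in k else .1); print(k,x.round(4),round(f,2),round(z,4),l)
im=cv2.resize(c['frame'][230:380,320:540],None,fx=3.6,fy=3.6,interpolation=cv2.INTER_CUBIC)
cv2.imwrite('pics/crop1.png',im[:,:,::-1])
E
python3 m.py
```

```text
f_sharp_key [ 0.437  -0.2486  2.6234] 1.68 -0.0006 317
stack_key [ 0.4586 -0.0844  2.7662] 1.51 -0.0005 349
spring_gauge [0.4504 0.0933 2.8409] 1.38 -0.0005 536
tone_hole_leveler [ 0.4422  0.2525 -0.0459] 1.84 -0.0004 395
f_sharp_insert [0.6514 0.1599 3.3808] 1.66 -0.0004 1300
stack_insert [ 0.6775 -0.14    3.4604] 1.67 -0.0003 1410
gauge_insert [ 0.567  -0.3966  3.3105] 1.69 -0.0003 1221
leveler_insert [0.5681 0.4014 3.0824] 1.56 -0.0003 1065
```

View pics/crop1.png

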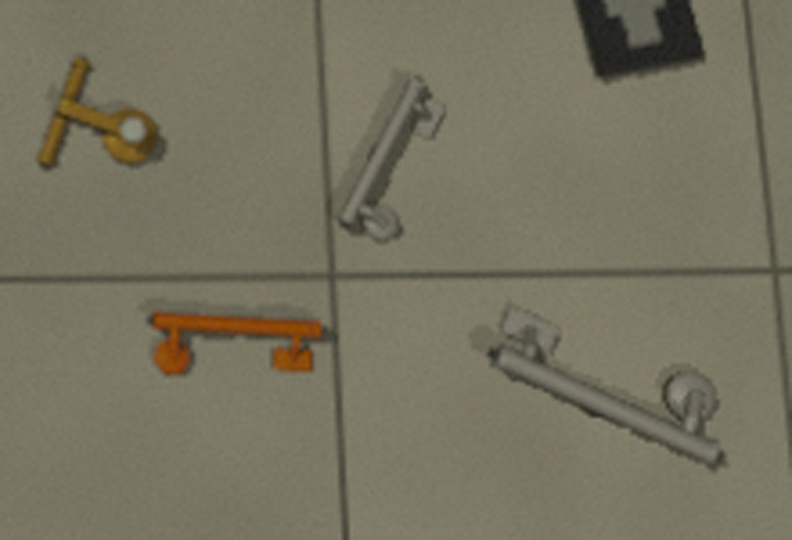

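The crop confirms it: the smaller silver key is at crop (380,160), clearly smaller than the one at (610,400), and the orange key is excluded. I start by moving toward the F-sharp key.

```bash
python3 -c "
from h import *
go(.5,.2,.23,2.623+np.pi/2)
go(.45,-.24,.23,2.623+np.pi/2)"
```

```text
t 0.55 tcp [0.2513 0.5723 0.2313]: tx -37.74 ty -24.08 tz 0.13 yaw 0.105 (j6 -0.11)
t 0.55 tcp [0.2513 0.5723 0.2313]: tx -50.85 ty -66.38 tz 0.13 yaw 0.105 (j6 -0.11)
```

```bash
r='x'
python3 -m crank '[{"tx":-4.2,"ty":-2.7},{"tx":-4.2,"ty":-2.7},{"tx":-4.2,"ty":-2.7},{"tx":-4.2,"ty":-2.7},{"tx":-4.2,"ty":-2.7}]' 0.45 | tail -1
python3 -m crank '[{"tx":-4.2,"ty":-2.7},{"tx":-4.2,"ty":-2.7},{"tx":-4.2,"ty":-2.7},{"tx":-4.2,"ty":-2.7},{"tx":-1.4,"ty":-4.7}]'| tail -1
python3 -m crank '[{"tx":-1.4,"ty":-4.7},{"tx":-1.4,"ty":-4.7},{"tx":-1.4,"ty":-4.7},{"tx":-1.4,"ty":-4.7},{"tx":-1.4,"ty":-4.7}]'| tail -1
python3 -m crank '[{"tx":-1.4,"ty":-4.7},{"tx":-1.4,"ty":-4.7},{"tx":-1.4,"ty":-4.7},{"yaw":0.1},{}]'
cat > w.py <<'E'
import sys; from h import *
# w.py name x y [png]
name,x,y=sys.argv[1],float(sys.argv[2]),float(sys.argv[3])
c=cams.camera('wrist'); go(x,y,.1,0)
if len(sys.argv)>4: save(c,sys.argv[4])
p,f,z,l=fit(c,name,(x,y),.075 if 'insert' not in name else .1); print(name,p.round(4),round(f,2),round(z,4),l)
E
python3 w.py f_sharp_key .437 -.249 w1.png
```

```text
t 0.60 tcp [0.2513 0.5723 0.2313]: tx -50.03 ty -67.73 tz 13.13 yaw 1.157 (j6 -0.11)invalid input at $[0]: expected keys tx, ty, tz, yaw
invalid input at $[0]: expected keys tx, ty, tz, yaw
invalid input at $[0]: expected keys tx, ty, tz, yaw
invalid input at $[0]: expected keys tx, ty, tz, yaw
  return _methods._mean(a, axis=axis, dtype=dtype,
  ret = ret.dtype.type(ret / rcount)
Traceback (most recent call last):
  File "w.py", line 6, in <module>
    p,f,z,l=fit(c,name,(x,y),.075 if 'insert' not in name else .1); print(name,p.round(4),round(f,2),round(z,4),l)
            ~~~^^^^^^^^^^^^^^^^^^^^^^^^^^^^^^^^^^^^^^^^^^^^^^^^^^^
  File "h.py", line 39, in fit
    b=np.argmax(np.bincount(lab));
ValueError: attempt to get argmax of an empty sequence
```

View pics/w1.png

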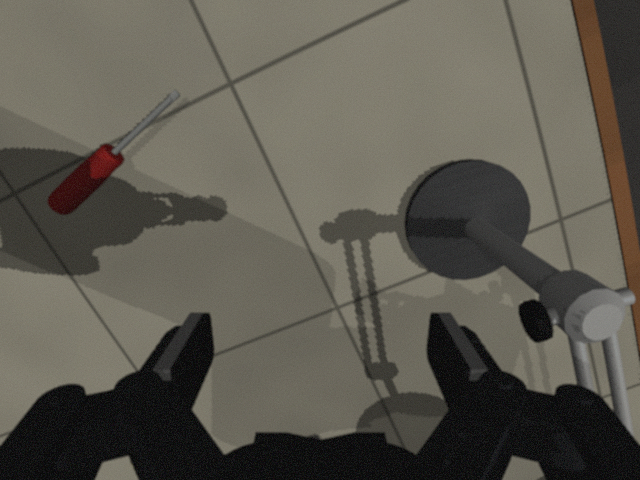

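The wrist view at the start pose shows only the screwdriver (85,180) and a lamp (470,220). Rows need all four keys, so nothing moved. I'll type them in full.

```bash
python3 -m crank '[{"tx":-4.2,"ty":-2.7,"tz":0,"yaw":0},{"tx":-4.2,"ty":-2.7,"tz":0,"yaw":0},{"tx":-4.2,"ty":-2.7,"tz":0,"yaw":0},{"tx":-4.2,"ty":-2.7,"tz":0,"yaw":0},{"tx":-4.2,"ty":-2.7,"tz":0,"yaw":0}]' 0.45 | tail -1
python3 -m crank '[{"tx":-4.2,"ty":-2.7,"tz":0,"yaw":0},{"tx":-4.2,"ty":-2.7,"tz":0,"yaw":0},{"tx":-4.2,"ty":-2.7,"tz":0,"yaw":0},{"tx":-4.2,"ty":-2.7,"tz":0,"yaw":0},{"tx":-1.4,"ty":-4.7,"tz":0,"yaw":0}]'| tail -1
python3 -m crank '[{"tx":-1.4,"ty":-4.7,"tz":0,"yaw":0},{"tx":-1.4,"ty":-4.7,"tz":0,"yaw":0},{"tx":-1.4,"ty":-4.7,"tz":0,"yaw":0},{"tx":-1.4,"ty":-4.7,"tz":0,"yaw":0},{"tx":-1.4,"ty":-4.7,"tz":0,"yaw":0}]'| tail -1
python3 -m crank '[{"tx":-1.4,"ty":-4.7,"tz":0,"yaw":0},{"tx":-1.4,"ty":-4.7,"tz":0,"yaw":0},{"tx":-1.4,"ty":-4.7,"tz":0,"yaw":0},{"tx":0,"ty":0,"tz":0,"yaw":0.1},{"tx":0,"ty":0,"tz":0,"yaw":0}]'
python3 w.py f_sharp_key .437 -.249 w2.png
```

```text
gripper_force: 0.0
gripper_force: 0.0
gripper_force: 0.0
t: 2.6
tool_pos: [0.4445, -0.2413, 0.2311]
ee_rot: [-0.0, 0.256, 0.967, 0.0]
ft_force: [0.3, -0.3, -0.2]
width: 0.548
gripper_force: 0.0
t 2.65 tcp [ 0.4447 -0.2403  0.2312]: tx 0.25 ty -1.13 tz 13.12 yaw 1.058 (j6 -1.68)
f_sharp_key [ 0.4399 -0.2485  2.6335] 1.29 -0.0004 1353
```

View pics/w2.png

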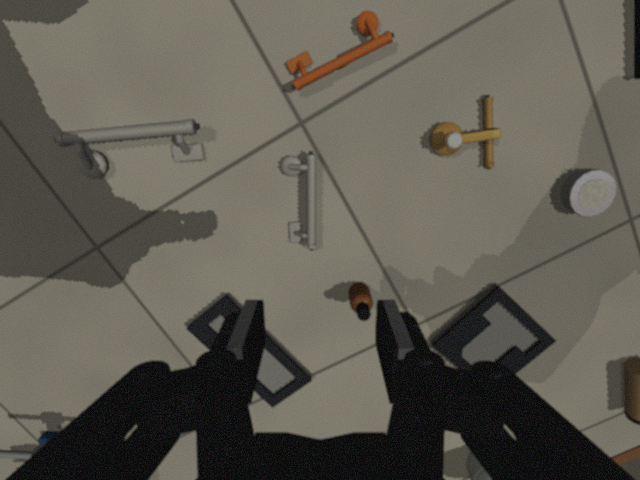

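The view shows the small silver key at (305,200), the stack key at (470,135) and the inserts below. The fit agrees with the top view, so I descend and grip.

```bash
python3 -m crank '[{"tx":0,"ty":-0.85,"tz":4.5,"yaw":-0.01},{"tx":0,"ty":0,"tz":5,"yaw":0},{"tx":0,"ty":0,"tz":5,"yaw":0},{"tx":0,"ty":0,"tz":5,"yaw":0},{"tx":0,"ty":0,"tz":2.75,"yaw":0}]' | tail -5
python3 -m crank '[{"tx":0,"ty":0,"tz":0,"yaw":0},{"tx":0,"ty":0,"tz":0,"yaw":0},{"tx":0,"ty":0,"tz":0,"yaw":0},{"tx":0,"ty":0,"tz":0,"yaw":0},{"tx":0,"ty":0,"tz":0,"yaw":0}]' 1 40
python3 -m crank '[{"tx":0,"ty":0,"tz":0,"yaw":0},{"tx":0,"ty":0,"tz":0,"yaw":0},{"tx":0,"ty":0,"tz":0,"yaw":0},{"tx":0,"ty":0,"tz":0,"yaw":0},{"tx":0,"ty":0,"tz":0,"yaw":0}]'
```

```text
tool_pos: [0.4402, -0.2456, 0.0059]
ee_rot: [-0.001, 0.247, 0.969, 0.001]
ft_force: [0.4, -0.1, 1.0]
width: 0.549
gripper_force: 0.0
t: 3.65
tool_pos: [0.4415, -0.2479, 0.0102]
ee_rot: [0.001, 0.249, 0.968, -0.0]
ft_force: [1.0, 1.4, 8.1]
width: 0.091
gripper_force: 42.4
t: 4.15
tool_pos: [0.4415, -0.2479, 0.0102]
ee_rot: [0.001, 0.249, 0.968, -0.0]
ft_force: [1.1, 2.1, 10.3]
width: 0.093
gripper_force: 42.6
```

```bash
python3 -m crank '[{"tx":0,"ty":0,"tz":-3,"yaw":0},{"tx":0,"ty":0,"tz":-5,"yaw":0},{"tx":0,"ty":0,"tz":-5,"yaw":0},{"tx":0,"ty":0,"tz":-5,"yaw":0},{"tx":0,"ty":0,"tz":0,"yaw":0}]'
python3 -c "
from h import *
go(.62,.15,.19,3.381+np.pi/2)"
```

```text
t: 4.65
tool_pos: [0.4425, -0.2488, 0.1954]
ee_rot: [0.005, 0.249, 0.968, -0.002]
ft_force: [0.9, 0.0, -0.4]
width: 0.09
gripper_force: 41.4
t 4.65 tcp [ 0.4425 -0.2488  0.1954]: tx 3.69 ty 43.49 tz 0.54 yaw -0.743 (j6 -1.71)
```

```bash
python3 -m crank '[{"tx":0.4,"ty":4.8,"tz":0,"yaw":0},{"tx":0.4,"ty":4.8,"tz":0,"yaw":0},{"tx":0.4,"ty":4.8,"tz":0,"yaw":0},{"tx":0.4,"ty":4.8,"tz":0,"yaw":0},{"tx":0.4,"ty":4.8,"tz":0,"yaw":0}]' | tail -5
python3 -m crank '[{"tx":0.4,"ty":4.8,"tz":0,"yaw":0},{"tx":0.4,"ty":4.8,"tz":0,"yaw":0},{"tx":0.4,"ty":4.8,"tz":0,"yaw":0},{"tx":0.4,"ty":4.8,"tz":0,"yaw":0},{"tx":0,"ty":0,"tz":0,"yaw":-0.145}]' | tail -5
python3 -m crank '[{"tx":0,"ty":0,"tz":0,"yaw":-0.15},{"tx":0,"ty":0,"tz":0,"yaw":-0.15},{"tx":0,"ty":0,"tz":0,"yaw":-0.15},{"tx":0,"ty":0,"tz":0,"yaw":-0.15},{"tx":0,"ty":0,"tz":0,"yaw":0}]'
python3 w.py f_sharp_insert .651 .16 w3.png
```

```text
tool_pos: [0.5394, -0.0259, 0.1891]
ee_rot: [0.0, 0.249, 0.968, 0.0]
ft_force: [1.1, 0.4, 0.8]
width: 0.084
gripper_force: 41.4
tool_pos: [0.6188, 0.1528, 0.1885]
ee_rot: [0.0, 0.177, 0.984, 0.001]
ft_force: [-1.3, -1.1, -0.9]
width: 0.089
gripper_force: 41.3
t: 6.15
tool_pos: [0.6175, 0.1481, 0.1888]
ee_rot: [-0.0, -0.121, 0.993, 0.0]
ft_force: [1.0, 0.1, -0.3]
width: 0.092
gripper_force: 41.4
t 6.20 tcp [0.6176 0.1481 0.1888]: tx -3.53 ty 0.37 tz 8.88 yaw -1.333 (j6 -1.68)
f_sharp_insert [0.6558 0.1417 6.5368] 8.19 -0.0003 1067
```

View pics/w3.png

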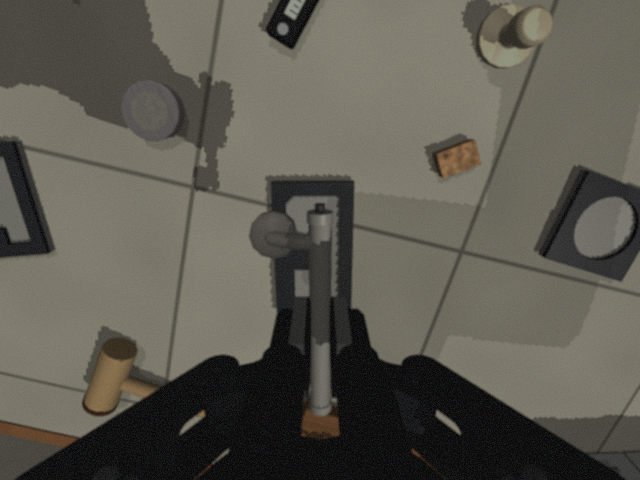

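The wrist view shows the key held straight (tube at col 320, cup at (272,235)), but it hides the insert at (312,240). I'll step aside to measure the insert with nothing in the way.

```bash
python3 -m crank '[{"tx":0,"ty":-4.5,"tz":0,"yaw":0},{"tx":0,"ty":-4.5,"tz":0,"yaw":0},{"tx":0,"ty":-4,"tz":0,"yaw":0},{"tx":0,"ty":0,"tz":0,"yaw":0},{"tx":0,"ty":0,"tz":0,"yaw":0}]'
python3 w.py f_sharp_insert .651 .155 w4.png; python3 w.py stack_insert .679 -.15
python3 -c "
from h import *
go(.6514,.1599,.0165,3.381+np.pi/2)"
```

```text
t: 6.7
tool_pos: [0.6488, 0.0211, 0.1886]
ee_rot: [-0.0, -0.118, 0.993, 0.0]
ft_force: [0.3, 0.7, -1.0]
width: 0.088
gripper_force: 41.3
t 6.75 tcp [0.6486 0.022  0.1887]: tx -3.37 ty 12.86 tz 8.87 yaw -1.333 (j6 -1.88)
f_sharp_insert [0.6528 0.1621 3.3872] 1.6 -0.0003 1500
t 6.80 tcp [0.6486 0.0226 0.1888]: tx 1.14 ty -17.49 tz 8.88 yaw -1.331 (j6 -1.88)
stack_insert [ 0.6791 -0.1387  3.462 ] 1.68 -0.0003 1500
t 6.80 tcp [0.6486 0.0226 0.1888]: tx -3.53 ty 13.27 tz 17.23 yaw 0.000 (j6 -1.88)
```

View pics/w4.png

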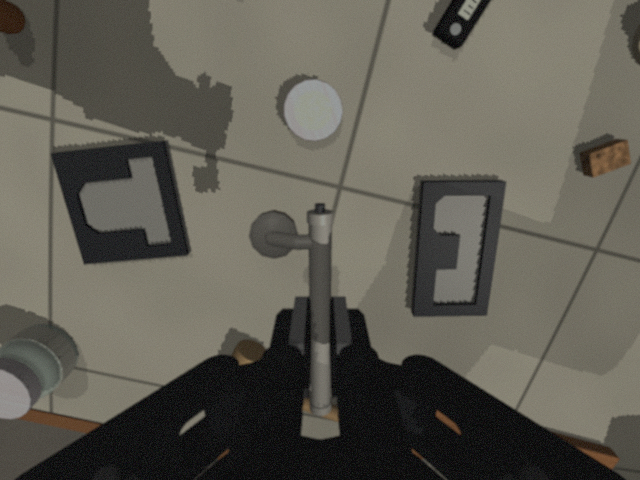

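The U insert shows clearly at (460,245) and the T insert at (120,205). Moving in over the U insert.

```bash
python3 -m crank '[{"tx":-1.3,"ty":4.5,"tz":0,"yaw":0},{"tx":-1.3,"ty":4.5,"tz":0,"yaw":0},{"tx":-1.2,"ty":4.45,"tz":0,"yaw":0},{"tx":0,"ty":0,"tz":5,"yaw":-0.006},{"tx":0,"ty":0,"tz":5,"yaw":0}]' | tail -5
python3 -m crank '[{"tx":0,"ty":0,"tz":3.9,"yaw":0},{"tx":0,"ty":0,"tz":0,"yaw":0},{"tx":0,"ty":0,"tz":0,"yaw":0}]'
python3 -c "
from h import *
go(.6538,.1623,.017,3.387+np.pi/2)
c=cams.camera('wrist');save(c,'w5.png')"
```

```text
tool_pos: [0.6535, 0.165, 0.0891]
ee_rot: [0.002, -0.125, 0.992, 0.0]
ft_force: [1.1, -0.1, -1.2]
width: 0.09
gripper_force: 41.4
t: 7.6
tool_pos: [0.6537, 0.1626, 0.0506]
ee_rot: [-0.0, -0.123, 0.992, 0.0]
ft_force: [0.9, 0.3, 0.5]
width: 0.092
gripper_force: 41.3
t 7.60 tcp [0.6537 0.1626 0.0506]: tx -0.01 ty -0.03 tz 3.36 yaw 0.002 (j6 -1.67)
```

View pics/w5.png

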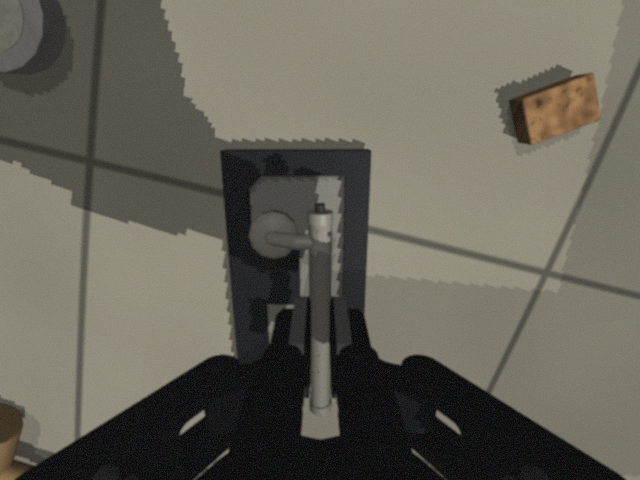

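The cup at (272,235) is over its bay, with margin all round. Lowering.

```bash
python3 -m crank '[{"tx":0,"ty":0,"tz":2.3,"yaw":0},{"tx":0,"ty":0,"tz":0.8,"yaw":0},{"tx":0,"ty":0,"tz":0.2,"yaw":0},{"tx":0,"ty":0,"tz":0,"yaw":0}]'
python3 -m crank '[{"tx":0,"ty":0,"tz":0.1,"yaw":0},{"tx":0,"ty":0,"tz":0,"yaw":0}]'
```

```text
t: 8.05
tool_pos: [0.6541, 0.1617, 0.018]
ee_rot: [0.001, -0.123, 0.992, 0.0]
ft_force: [0.3, -0.2, 0.2]
width: 0.092
gripper_force: 41.4
t: 8.25
tool_pos: [0.6543, 0.1617, 0.0173]
ee_rot: [0.001, -0.123, 0.992, 0.0]
ft_force: [0.2, 0.7, 5.9]
width: 0.088
gripper_force: 42.0
```

Contact at about 17.3 mm, as expected. Opening a little, then rising.

```bash
python3 -m crank '[{"tx":0,"ty":0,"tz":0,"yaw":0},{"tx":0,"ty":0,"tz":0,"yaw":0},{"tx":0,"ty":0,"tz":0,"yaw":0}]' 0.6
python3 -m crank '[{"tx":0,"ty":0,"tz":-2,"yaw":0},{"tx":0,"ty":0,"tz":-5,"yaw":0},{"tx":0,"ty":0,"tz":-5,"yaw":0},{"tx":0,"ty":0,"tz":-5,"yaw":0},{"tx":0,"ty":0,"tz":0,"yaw":0}]' 0.45
python3 - <<'E'
from h import *
c=cams.camera('wrist');save(c,'w6.png')
go(.4586,-.0844,.19,2.766)
p,u,v=pts(c); k=(np.hypot(p[:,0]-.65,p[:,1]-.16)<.07)
print(np.percentile(p[k,2],[50,90,99,99.9]))
E
```

```text
t: 8.55
tool_pos: [0.6537, 0.1616, 0.016]
ee_rot: [0.0, -0.123, 0.992, 0.0]
ft_force: [-0.1, -0.2, -0.4]
width: 0.399
gripper_force: 0.0
t: 9.05
tool_pos: [0.656, 0.162, 0.1932]
ee_rot: [0.006, -0.123, 0.992, 0.0]
ft_force: [-0.1, 0.5, 0.9]
width: 0.553
gripper_force: 0.0
t 9.10 tcp [0.6548 0.1618 0.1896]: tx 25.04 ty -19.07 tz -0.04 yaw -0.948 (j6 -1.67)
[0.25170278 0.27667332 0.28275549 0.28504212]
```

View pics/w6.png

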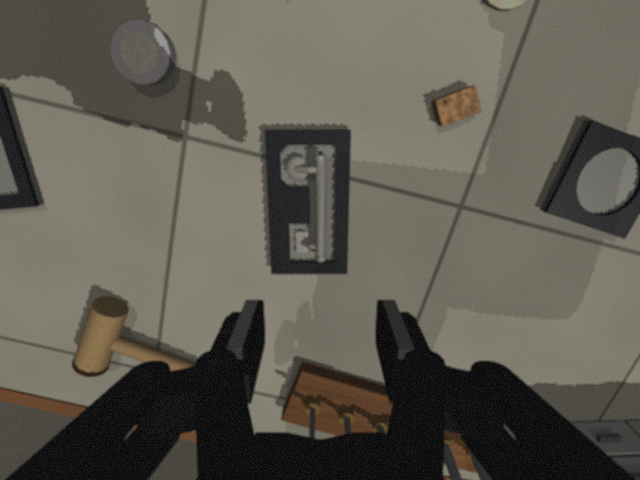

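The F-sharp key sits within the U cut-out at (310,200). Next is the stack key. The last joint's range means turning +2.19 rather than -0.95.

```bash
python3 -m crank '[{"tx":3.57,"ty":-2.72,"tz":0,"yaw":0},{"tx":3.57,"ty":-2.72,"tz":0,"yaw":0},{"tx":3.57,"ty":-2.72,"tz":0,"yaw":0},{"tx":3.57,"ty":-2.72,"tz":0,"yaw":0},{"tx":3.57,"ty":-2.72,"tz":0,"yaw":0}]' | tail -5
python3 -m crank '[{"tx":3.57,"ty":-2.72,"tz":0,"yaw":0},{"tx":3.57,"ty":-2.72,"tz":0,"yaw":0},{"tx":0,"ty":0,"tz":0,"yaw":0.146},{"tx":0,"ty":0,"tz":0,"yaw":0.146},{"tx":0,"ty":0,"tz":0,"yaw":0.146}]' | tail -5
python3 -m crank '[{"tx":0,"ty":0,"tz":0,"yaw":0.146},{"tx":0,"ty":0,"tz":0,"yaw":0.146},{"tx":0,"ty":0,"tz":0,"yaw":0.146},{"tx":0,"ty":0,"tz":0,"yaw":0.146},{"tx":0,"ty":0,"tz":0,"yaw":0.146}]' | tail -5
python3 -m crank '[{"tx":0,"ty":0,"tz":0,"yaw":0.146},{"tx":0,"ty":0,"tz":0,"yaw":0.146},{"tx":0,"ty":0,"tz":0,"yaw":0.146},{"tx":0,"ty":0,"tz":0,"yaw":0.146},{"tx":0,"ty":0,"tz":0,"yaw":0.146}]' | tail -5
python3 -m crank '[{"tx":0,"ty":0,"tz":0,"yaw":0.146},{"tx":0,"ty":0,"tz":0,"yaw":0.146},{"tx":0,"ty":0,"tz":0,"yaw":0},{"tx":0,"ty":0,"tz":0,"yaw":0}]'
python3 w.py stack_key .455 -.09 w7.png
python3 -c "
from h import *
go(.4586,-.0844,.012,2.766)"
```

```text
tool_pos: [0.512, -0.0149, 0.1846]
ee_rot: [-0.001, -0.123, 0.992, 0.0]
ft_force: [1.5, -0.1, 0.1]
width: 0.549
gripper_force: 0.0
tool_pos: [0.4572, -0.0845, 0.1848]
ee_rot: [-0.001, 0.099, 0.995, 0.0]
ft_force: [0.6, 0.3, -0.2]
width: 0.552
gripper_force: 0.0
tool_pos: [0.4573, -0.084, 0.1846]
ee_rot: [-0.001, 0.447, 0.895, -0.0]
ft_force: [0.6, 0.3, -0.6]
width: 0.545
gripper_force: 0.0
tool_pos: [0.4574, -0.084, 0.1847]
ee_rot: [-0.001, 0.737, 0.676, -0.0]
ft_force: [0.6, 0.2, -0.5]
width: 0.55
gripper_force: 0.0
t: 11.5
tool_pos: [0.4576, -0.0841, 0.1851]
ee_rot: [-0.001, 0.824, 0.566, -0.0]
ft_force: [0.5, 0.4, -0.5]
width: 0.55
gripper_force: 0.0
t 11.55 tcp [ 0.4577 -0.0841  0.1853]: tx -0.64 ty -0.04 tz 8.53 yaw -0.368 (j6 0.04)
stack_key [ 0.4613 -0.0818  2.7714] 1.14 -0.0004 1500
t 11.55 tcp [ 0.4577 -0.0841  0.1853]: tx 0.01 ty 0.10 tz 17.33 yaw 0.008 (j6 0.04)
```

View pics/w7.png

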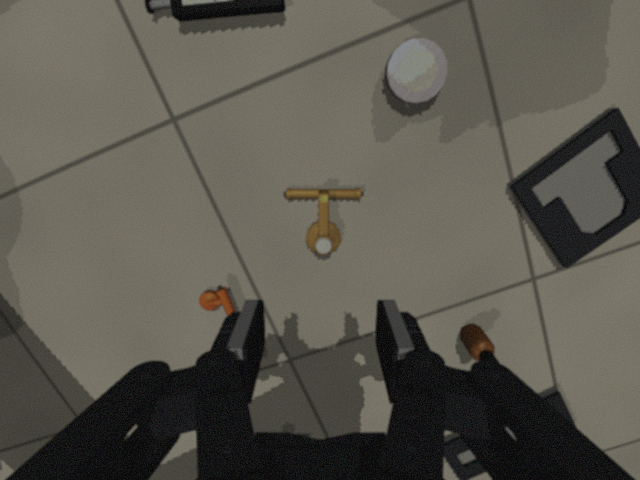

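The stack key is at (323,215), T upright, centred between the fingers. Descending.

```bash
python3 -m crank '[{"tx":0.3,"ty":0.25,"tz":4.5,"yaw":0},{"tx":0,"ty":0,"tz":5,"yaw":0},{"tx":0,"ty":0,"tz":5,"yaw":0},{"tx":0,"ty":0,"tz":2.8,"yaw":0},{"tx":0,"ty":0,"tz":0,"yaw":0}]' | tail -5
python3 -m crank '[{"tx":0,"ty":0,"tz":0,"yaw":0},{"tx":0,"ty":0,"tz":0,"yaw":0},{"tx":0,"ty":0,"tz":0,"yaw":0},{"tx":0,"ty":0,"tz":0,"yaw":0},{"tx":0,"ty":0,"tz":0,"yaw":0}]' 1 40
python3 -m crank '[{"tx":0,"ty":0,"tz":0,"yaw":0},{"tx":0,"ty":0,"tz":0,"yaw":0},{"tx":0,"ty":0,"tz":-2,"yaw":0},{"tx":0,"ty":0,"tz":-5,"yaw":0},{"tx":0,"ty":0,"tz":-5,"yaw":0}]'
python3 -m crank '[{"tx":0,"ty":0,"tz":-5,"yaw":0},{"tx":0,"ty":0,"tz":0,"yaw":0},{"tx":0,"ty":0,"tz":0,"yaw":0}]'
python3 - <<'E'
from h import *
c=cams.camera('wrist');save(c,'w8.png')
go(.6791,-.1387,.05,3.462)
E
```

```text
tool_pos: [0.4597, -0.0818, 0.0097]
ee_rot: [-0.003, 0.825, 0.565, -0.002]
ft_force: [-0.4, -0.1, 1.2]
width: 0.549
gripper_force: 0.0
t: 12.55
tool_pos: [0.4621, -0.0825, 0.0145]
ee_rot: [0.001, 0.826, 0.564, 0.001]
ft_force: [-0.0, 0.2, 6.6]
width: 0.095
gripper_force: 40.2
t: 13.05
tool_pos: [0.4609, -0.0821, 0.1351]
ee_rot: [-0.0, 0.826, 0.564, -0.0]
ft_force: [0.3, -0.2, -1.2]
width: 0.089
gripper_force: 39.4
t: 13.35
tool_pos: [0.4615, -0.0823, 0.1848]
ee_rot: [0.002, 0.826, 0.564, 0.001]
ft_force: [-0.5, 0.2, 0.3]
width: 0.088
gripper_force: 39.4
t 13.40 tcp [ 0.461  -0.0822  0.1835]: tx 2.65 ty 22.37 tz 13.35 yaw -0.692 (j6 0.05)
```

View pics/w8.png

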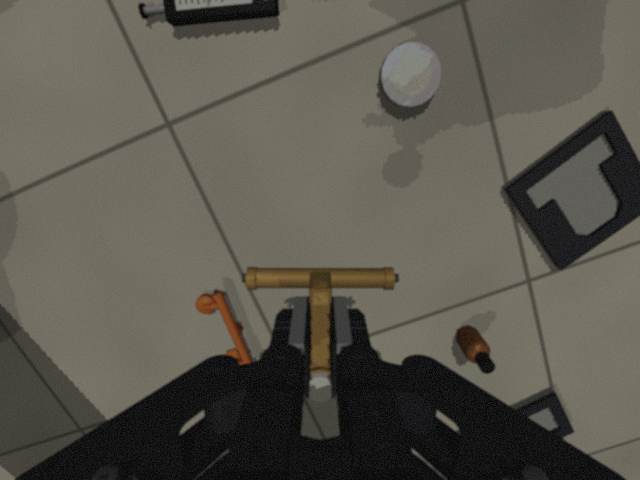

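The stack key is held straight (tube level at row 278). Moving to the T insert.

```bash
python3 -m crank '[{"tx":0.53,"ty":4.47,"tz":0,"yaw":0},{"tx":0.53,"ty":4.47,"tz":0,"yaw":0},{"tx":0.53,"ty":4.47,"tz":0,"yaw":0},{"tx":0.53,"ty":4.47,"tz":0,"yaw":0},{"tx":0.53,"ty":4.47,"tz":0,"yaw":0}]' | tail -5
python3 -m crank '[{"tx":0,"ty":0,"tz":0,"yaw":-0.139},{"tx":0,"ty":0,"tz":0,"yaw":-0.139},{"tx":0,"ty":0,"tz":0,"yaw":-0.138},{"tx":0,"ty":0,"tz":0,"yaw":-0.138},{"tx":0,"ty":0,"tz":0,"yaw":-0.138}]' | tail -5
python3 -m crank '[{"tx":0,"ty":0,"tz":5,"yaw":0},{"tx":0,"ty":0,"tz":5,"yaw":0},{"tx":0,"ty":0,"tz":3.3,"yaw":0},{"tx":0,"ty":0,"tz":0,"yaw":0},{"tx":0,"ty":0,"tz":0,"yaw":0}]' | tail -5
python3 - <<'E'
from h import *
c=cams.camera('wrist');save(c,'w9.png')
go(.6791,-.1387,.0205,3.462)
E
```

```text
tool_pos: [0.6802, -0.1391, 0.1807]
ee_rot: [-0.001, 0.826, 0.564, -0.001]
ft_force: [0.4, 0.2, -0.1]
width: 0.087
gripper_force: 39.4
tool_pos: [0.6786, -0.1387, 0.1806]
ee_rot: [-0.002, 0.583, 0.812, -0.0]
ft_force: [-1.1, -0.0, -1.3]
width: 0.097
gripper_force: 39.5
tool_pos: [0.679, -0.1388, 0.0492]
ee_rot: [-0.001, 0.585, 0.811, -0.0]
ft_force: [0.3, 0.0, -0.4]
width: 0.094
gripper_force: 39.4
t 14.95 tcp [ 0.6797 -0.139   0.0507]: tx 0.05 ty -0.05 tz 3.02 yaw -0.000 (j6 -0.62)
```

View pics/w9.png

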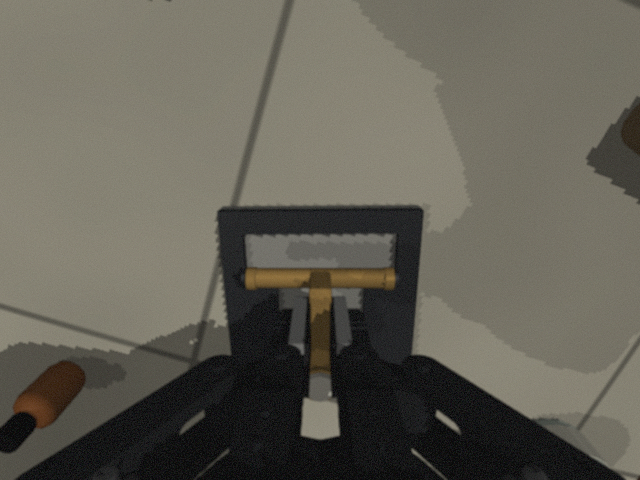

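The tube (cols 245–397) is centred over the T's bar slot (cols 245–397). Lowering until contact.

```bash
python3 -m crank '[{"tx":0,"ty":0,"tz":2.0,"yaw":0},{"tx":0,"ty":0,"tz":0.7,"yaw":0},{"tx":0,"ty":0,"tz":0.1,"yaw":0},{"tx":0,"ty":0,"tz":0,"yaw":0}]'
python3 -m crank '[{"tx":0,"ty":0,"tz":0.2,"yaw":0},{"tx":0,"ty":0,"tz":0,"yaw":0}]' | tail -5
```

```text
t: 15.35
tool_pos: [0.6796, -0.1389, 0.0229]
ee_rot: [0.001, 0.585, 0.811, 0.0]
ft_force: [-0.1, 0.7, -0.7]
width: 0.091
gripper_force: 39.4
tool_pos: [0.6798, -0.139, 0.0215]
ee_rot: [0.001, 0.585, 0.811, 0.0]
ft_force: [-1.3, 0.3, 7.8]
width: 0.088
gripper_force: 40.4
```

```bash
python3 -m crank '[{"tx":0,"ty":0,"tz":0,"yaw":0},{"tx":0,"ty":0,"tz":0,"yaw":0},{"tx":0,"ty":0,"tz":0,"yaw":0}]' 0.6 | tail -5
python3 -m crank '[{"tx":0,"ty":0,"tz":-2,"yaw":0},{"tx":0,"ty":0,"tz":-5,"yaw":0},{"tx":0,"ty":0,"tz":-5,"yaw":0},{"tx":0,"ty":0,"tz":-5,"yaw":0},{"tx":0,"ty":0,"tz":0,"yaw":0}]' 0.3 | tail -5
python3 - <<'E'
from h import *
c=cams.camera('wrist');save(c,'w10.png')
go(.4504,.0933,.19,2.841+np.pi/2)
E
```

```text
tool_pos: [0.6792, -0.1389, 0.0199]
ee_rot: [0.0, 0.585, 0.811, 0.0]
ft_force: [-0.2, 0.7, -0.8]
width: 0.4
gripper_force: 0.0
tool_pos: [0.6815, -0.1395, 0.1974]
ee_rot: [0.005, 0.585, 0.811, 0.002]
ft_force: [-0.0, -0.4, 0.2]
width: 0.7
gripper_force: 0.0
t 16.40 tcp [ 0.6803 -0.1391  0.1937]: tx 29.30 ty -14.51 tz 0.37 yaw -0.950 (j6 -0.62)
```

View pics/w10.png

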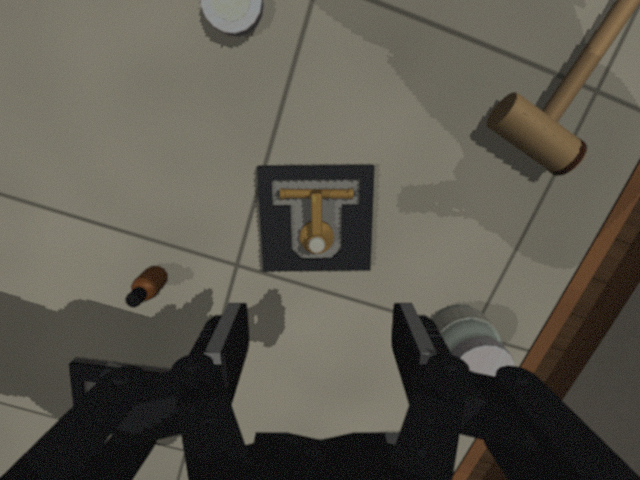

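The stack key sits within the T cut-out at (316,220). On to the gauge.

```bash
python3 -m crank '[{"tx":4.19,"ty":-2.07,"tz":0,"yaw":0},{"tx":4.19,"ty":-2.07,"tz":0,"yaw":0},{"tx":4.19,"ty":-2.07,"tz":0,"yaw":0},{"tx":4.19,"ty":-2.07,"tz":0,"yaw":0},{"tx":4.19,"ty":-2.07,"tz":0,"yaw":0}]' | tail -5
python3 -m crank '[{"tx":4.19,"ty":-2.07,"tz":0,"yaw":0},{"tx":4.19,"ty":-2.07,"tz":0,"yaw":0},{"tx":0,"ty":0,"tz":0,"yaw":-0.136},{"tx":0,"ty":0,"tz":0,"yaw":-0.136},{"tx":0,"ty":0,"tz":0,"yaw":-0.136}]' | tail -5
python3 -m crank '[{"tx":0,"ty":0,"tz":0,"yaw":-0.136},{"tx":0,"ty":0,"tz":0,"yaw":-0.136},{"tx":0,"ty":0,"tz":0,"yaw":-0.136},{"tx":0,"ty":0,"tz":0,"yaw":-0.136},{"tx":0,"ty":0,"tz":0,"yaw":0}]' | tail -5
python3 -m crank '[{"tx":0,"ty":0,"tz":0,"yaw":0},{"tx":0,"ty":0,"tz":0,"yaw":0}]' | tail -5
python3 - <<'E'
from h import *
c=cams.camera('wrist'); save(c,'w11.png')
p,f,z,l=fit(c,'spring_gauge',(.449,.0935),.075); print(p.round(4),round(f,2),l)
go(p[0],p[1],.0085,p[2]+np.pi/2)
E
```

```text
tool_pos: [0.513, 0.0285, 0.1885]
ee_rot: [-0.001, 0.586, 0.811, -0.0]
ft_force: [0.6, 0.8, 0.8]
width: 0.699
gripper_force: 0.0
tool_pos: [0.4487, 0.0943, 0.1889]
ee_rot: [-0.001, 0.406, 0.914, -0.0]
ft_force: [0.9, 0.6, -0.3]
width: 0.694
gripper_force: 0.0
tool_pos: [0.4489, 0.0939, 0.1888]
ee_rot: [-0.001, 0.148, 0.989, -0.0]
ft_force: [0.1, 0.1, -0.2]
width: 0.701
gripper_force: 0.0
tool_pos: [0.4492, 0.094, 0.1894]
ee_rot: [-0.0, 0.15, 0.989, -0.0]
ft_force: [0.6, -0.3, -0.6]
width: 0.702
gripper_force: 0.0
[0.4527 0.0961 2.8538] 1.11 1500
t 18.15 tcp [0.4493 0.094  0.1895]: tx -0.27 ty 0.31 tz 18.10 yaw -0.013 (j6 -1.21)
```

```bash
python3 -m crank '[{"tx":-0.3,"ty":0.3,"tz":4.4,"yaw":-0.013},{"tx":0,"ty":0,"tz":5,"yaw":0},{"tx":0,"ty":0,"tz":5,"yaw":0},{"tx":0,"ty":0,"tz":4,"yaw":0},{"tx":0,"ty":0,"tz":0,"yaw":0}]' | tail -5
python3 -m crank '[{"tx":0,"ty":0,"tz":0,"yaw":0},{"tx":0,"ty":0,"tz":0,"yaw":0},{"tx":0,"ty":0,"tz":0,"yaw":0},{"tx":0,"ty":0,"tz":0,"yaw":0},{"tx":0,"ty":0,"tz":0,"yaw":0}]' 1 50 | tail -5
python3 -m crank '[{"tx":0,"ty":0,"tz":0,"yaw":0},{"tx":0,"ty":0,"tz":0,"yaw":0},{"tx":0,"ty":0,"tz":-2,"yaw":0},{"tx":0,"ty":0,"tz":-5,"yaw":0},{"tx":0,"ty":0,"tz":-5,"yaw":0}]' | tail -5
python3 -m crank '[{"tx":0,"ty":0,"tz":-6,"yaw":0},{"tx":0,"ty":0,"tz":-1,"yaw":0},{"tx":0,"ty":0,"tz":0,"yaw":0}]' | tail -5
python3 - <<'E'
from h import *
go(.6,-.2,.19,3.31+np.pi/2)
go(.567,-.3966,.19,3.31+np.pi/2)
c=cams.camera('wrist'); p,u,v=pts(c); print(p[(np.hypot(p[:,0]-.4527,p[:,1]-.0961)<.02)][:,2].max())
E
```

```text
tool_pos: [0.451, 0.0958, 0.0019]
ee_rot: [-0.004, 0.143, 0.99, -0.001]
ft_force: [0.4, -0.1, 1.2]
width: 0.697
gripper_force: 0.0
tool_pos: [0.4542, 0.0961, 0.0082]
ee_rot: [0.002, 0.143, 0.99, 0.0]
ft_force: [-0.2, 0.2, 6.3]
width: 0.264
gripper_force: 49.0
tool_pos: [0.4528, 0.096, 0.1288]
ee_rot: [0.0, 0.143, 0.99, 0.0]
ft_force: [0.3, 0.4, -0.3]
width: 0.258
gripper_force: 49.6
tool_pos: [0.4536, 0.096, 0.1887]
ee_rot: [0.003, 0.142, 0.99, 0.001]
ft_force: [0.1, -0.4, -1.4]
width: 0.259
gripper_force: 49.6
t 19.95 tcp [0.4536 0.096  0.1887]: tx -22.40 ty -24.27 tz -0.13 yaw -0.454 (j6 -1.22)
t 19.95 tcp [0.4536 0.096  0.1887]: tx -24.77 ty -44.07 tz -0.13 yaw -0.454 (j6 -1.22)
0.2801021562741868
```

```bash
python3 -m crank '[{"tx":-3.1,"ty":-3.88,"tz":0,"yaw":0},{"tx":-3.1,"ty":-3.88,"tz":0,"yaw":0},{"tx":-3.1,"ty":-3.88,"tz":0,"yaw":0},{"tx":-3.1,"ty":-3.88,"tz":0,"yaw":0},{"tx":-3.1,"ty":-3.88,"tz":0,"yaw":0}]' | tail -5
python3 -m crank '[{"tx":-3.1,"ty":-3.88,"tz":0,"yaw":0},{"tx":-3.1,"ty":-3.88,"tz":0,"yaw":0},{"tx":-3.1,"ty":-3.88,"tz":0,"yaw":0},{"tx":0,"ty":0,"tz":0,"yaw":-0.114},{"tx":0,"ty":0,"tz":0,"yaw":-0.114}]' | tail -5
python3 -m crank '[{"tx":0,"ty":0,"tz":0,"yaw":-0.114},{"tx":0,"ty":0,"tz":0,"yaw":-0.114},{"tx":0,"ty":0,"tz":0,"yaw":0},{"tx":0,"ty":0,"tz":0,"yaw":0}]' | tail -5
python3 - <<'E'
from h import *
c=cams.camera('wrist'); save(c,'w12.png')
p,f,z,l=fit(c,'gauge_insert',(.557,-.398),.1); print(p.round(4),round(f,2),l)
go(p[0],p[1],.045,p[2]+np.pi/2)
E
```

```text
tool_pos: [0.5468, -0.1357, 0.1836]
ee_rot: [-0.002, 0.143, 0.99, 0.0]
ft_force: [1.1, 1.5, -0.6]
width: 0.261
gripper_force: 49.6
tool_pos: [0.6028, -0.273, 0.1823]
ee_rot: [-0.002, 0.028, 1.0, 0.001]
ft_force: [0.3, -0.1, -1.0]
width: 0.26
gripper_force: 49.7
tool_pos: [0.6032, -0.2715, 0.1841]
ee_rot: [-0.001, -0.083, 0.997, 0.001]
ft_force: [-1.1, -0.2, 0.2]
width: 0.262
gripper_force: 49.7
[ 0.5703 -0.3947  3.3059] 4.31 1500
t 21.45 tcp [ 0.6033 -0.2716  0.1845]: tx 5.31 ty -11.59 tz 13.95 yaw 0.003 (j6 -2.26)
```

```bash
sed -i "s/s=(zz>.005)&(zz<.02)&(c\['frame'\]\[v,u\].max(1)<95)/s=(zz>ZT)\&(zz<.02)/; s/^g=np/ZT=.0097\ng=np/" h.py
python3 - <<'E'
from h import *
c=cams.camera('wrist')
p,f,z,l=fit(c,'gauge_insert',(.557,-.398),.1); print(p.round(4),round(f,2),l)
go(p[0],p[1],.045,p[2]+np.pi/2)
E
```

```text
[ 0.5697 -0.3951  3.3249] 1.48 1500
t 21.50 tcp [ 0.6033 -0.2716  0.1849]: tx 5.38 ty -11.62 tz 13.99 yaw -0.016 (j6 -2.26)
```

```bash
python3 -m crank '[{"tx":1.8,"ty":-3.9,"tz":0,"yaw":0},{"tx":1.8,"ty":-3.9,"tz":0,"yaw":0},{"tx":1.7,"ty":-3.8,"tz":0,"yaw":0},{"tx":0,"ty":0,"tz":5,"yaw":-0.01},{"tx":0,"ty":0,"tz":5,"yaw":0}]' | tail -5
python3 -m crank '[{"tx":0,"ty":0,"tz":4,"yaw":0},{"tx":0,"ty":0,"tz":0,"yaw":0},{"tx":0,"ty":0,"tz":0,"yaw":0}]' | tail -5
python3 - <<'E'
from h import *
go(.5707,-.3949,.0145,3.32+np.pi/2)
E
```

```text
tool_pos: [0.5707, -0.3968, 0.0855]
ee_rot: [0.001, -0.088, 0.996, -0.001]
ft_force: [0.5, -0.2, -1.0]
width: 0.258
gripper_force: 49.7
tool_pos: [0.5712, -0.3952, 0.0463]
ee_rot: [-0.0, -0.09, 0.996, 0.0]
ft_force: [-0.2, -0.4, -0.3]
width: 0.257
gripper_force: 49.7
t 22.30 tcp [ 0.5712 -0.3952  0.0463]: tx 0.05 ty 0.04 tz 3.18 yaw 0.001 (j6 -2.45)
```

```bash
python3 -m crank '[{"tx":0,"ty":0,"tz":2.0,"yaw":0},{"tx":0,"ty":0,"tz":0.8,"yaw":0},{"tx":0,"ty":0,"tz":0.2,"yaw":0},{"tx":0,"ty":0,"tz":0,"yaw":0}]'| tail -5
python3 -m crank '[{"tx":0,"ty":0,"tz":0.2,"yaw":0},{"tx":0,"ty":0,"tz":0,"yaw":0}]' | tail -5
```

```text
tool_pos: [0.5715, -0.3953, 0.0171]
ee_rot: [0.001, -0.09, 0.996, -0.0]
ft_force: [-0.2, 0.1, -0.7]
width: 0.265
gripper_force: 49.7
tool_pos: [0.5715, -0.3955, 0.0152]
ee_rot: [0.001, -0.09, 0.996, -0.001]
ft_force: [-0.7, 0.3, 5.1]
width: 0.26
gripper_force: 50.3
```

```bash
python3 -m crank '[{"tx":0,"ty":0,"tz":0,"yaw":0},{"tx":0,"ty":0,"tz":0,"yaw":0},{"tx":0,"ty":0,"tz":0,"yaw":0}]' 0.5 | tail -5
python3 -m crank '[{"tx":0,"ty":0,"tz":-2,"yaw":0},{"tx":0,"ty":0,"tz":-5,"yaw":0},{"tx":0,"ty":0,"tz":-5,"yaw":0},{"tx":0,"ty":0,"tz":-5,"yaw":0},{"tx":0,"ty":0,"tz":0,"yaw":0}]' 0.2 | tail -5
python3 - <<'E'
from h import *
c=cams.camera('wrist'); save(c,'w13.png')
go(.4445,.254,.19,3.32+np.pi/2)
P,u,v=pts(c); a=3.32
L=(P[:,:2]-[.5697,-.3951])@rot(a); k=(np.abs(L[:,1])<.03)&(L[:,0]>-.06)&(L[:,0]<.08)&(P[:,2]<.05)
for nm,x0,x1,w in (('bar',-.042,.042,.012),):
    s=k&(P[:,2]>.0165); print(np.percentile(L[s],[2,98],axis=0).round(4), np.percentile(P[s,2],[2,50,98]).round(4))
E
```

```text
tool_pos: [0.571, -0.3951, 0.0139]
ee_rot: [0.0, -0.09, 0.996, -0.0]
ft_force: [0.8, 0.6, -0.4]
width: 0.499
gripper_force: 0.0
tool_pos: [0.5729, -0.3965, 0.1914]
ee_rot: [0.004, -0.09, 0.996, -0.004]
ft_force: [1.5, -0.6, 0.0]
width: 0.805
gripper_force: 0.0
t 23.75 tcp [ 0.5719 -0.3958  0.1876]: tx 0.88 ty 66.21 tz -0.24 yaw 0.002 (j6 -2.45)
[[-0.0396 -0.0109]
 [ 0.0414  0.0122]] [0.0185 0.0226 0.0243]
```

The gauge is centred and flat: its top is at 22.6 mm, against 23 expected. On to the leveler.

```bash
python3 -m crank '[{"tx":0.06,"ty":4.73,"tz":0,"yaw":0},{"tx":0.06,"ty":4.73,"tz":0,"yaw":0},{"tx":0.06,"ty":4.73,"tz":0,"yaw":0},{"tx":0.06,"ty":4.73,"tz":0,"yaw":0},{"tx":0.06,"ty":4.73,"tz":0,"yaw":0}]' | tail -5
python3 -m crank '[{"tx":0.06,"ty":4.73,"tz":0,"yaw":0},{"tx":0.06,"ty":4.73,"tz":0,"yaw":0},{"tx":0.06,"ty":4.73,"tz":0,"yaw":0},{"tx":0.06,"ty":4.73,"tz":0,"yaw":0},{"tx":0.06,"ty":4.73,"tz":0,"yaw":0}]' | tail -5
python3 -m crank '[{"tx":0.06,"ty":4.73,"tz":0,"yaw":0},{"tx":0.06,"ty":4.73,"tz":0,"yaw":0},{"tx":0.06,"ty":4.73,"tz":0,"yaw":0},{"tx":0.06,"ty":4.73,"tz":0,"yaw":0},{"tx":0,"ty":0,"tz":0,"yaw":0}]' | tail -5
python3 -m crank '[{"tx":0,"ty":0,"tz":0,"yaw":0},{"tx":0,"ty":0,"tz":0,"yaw":0}]' | tail -5
python3 - <<'E'
from h import *
c=cams.camera('wrist'); save(c,'w14.png')
p,f,z,l=fit(c,'tone_hole_leveler',(.4435,.254),.06); print(p.round(4),round(f,2),l)
P,u,v=pts(c); k=(np.hypot(P[:,0]-p[0],P[:,1]-p[1])<.03)
for a,b in ((.005,.012),(.03,.06),(.048,.06)):
  s=k&(P[:,2]>a)&(P[:,2]<b); print(s.sum(), ((np.percentile(P[s],3,axis=0)+np.percentile(P[s],97,axis=0))/2).round(4))
go(p[0],p[1],.022,3.32+np.pi/2)
E
```

```text
tool_pos: [0.5245, -0.161, 0.1825]
ee_rot: [-0.001, -0.09, 0.996, 0.001]
ft_force: [0.7, 0.3, -0.6]
width: 0.8
gripper_force: 0.0
tool_pos: [0.4791, 0.0709, 0.1828]
ee_rot: [-0.001, -0.09, 0.996, 0.0]
ft_force: [1.5, -0.8, 0.2]
width: 0.801
gripper_force: 0.0
tool_pos: [0.4422, 0.259, 0.1826]
ee_rot: [-0.001, -0.092, 0.996, 0.0]
ft_force: [0.1, -0.7, -0.0]
width: 0.802
gripper_force: 0.0
tool_pos: [0.4439, 0.2541, 0.1831]
ee_rot: [-0.001, -0.09, 0.996, -0.0]
ft_force: [-0.2, 0.2, -0.6]
width: 0.8
gripper_force: 0.0
[0.4423 0.2556 0.1043] 1.55 1500
1192 [0.4416 0.2565 0.0087]
937 [0.4442 0.2562 0.0434]
608 [0.4452 0.2565 0.0497]
t 25.50 tcp [0.4441 0.2538 0.1833]: tx 0.14 ty 0.21 tz 16.13 yaw 0.001 (j6 -1.36)
```

```bash
python3 -m crank '[{"tx":-0.1,"ty":0.25,"tz":4,"yaw":0},{"tx":0,"ty":0,"tz":5,"yaw":0},{"tx":0,"ty":0,"tz":5,"yaw":0},{"tx":0,"ty":0,"tz":2,"yaw":0},{"tx":0,"ty":0,"tz":0,"yaw":0}]' | tail -5
python3 -m crank '[{"tx":0,"ty":0,"tz":0,"yaw":0},{"tx":0,"ty":0,"tz":0,"yaw":0},{"tx":0,"ty":0,"tz":0,"yaw":0},{"tx":0,"ty":0,"tz":0,"yaw":0},{"tx":0,"ty":0,"tz":0,"yaw":0}]' 1 40 | tail -5
python3 -m crank '[{"tx":0,"ty":0,"tz":0,"yaw":0},{"tx":0,"ty":0,"tz":0,"yaw":0},{"tx":0,"ty":0,"tz":-2,"yaw":0},{"tx":0,"ty":0,"tz":-5,"yaw":0},{"tx":0,"ty":0,"tz":-5,"yaw":0}]' | tail -5
python3 -m crank '[{"tx":0,"ty":0,"tz":-5,"yaw":0},{"tx":0,"ty":0,"tz":0,"yaw":0},{"tx":0,"ty":0,"tz":0,"yaw":0}]' | tail -5
python3 - <<'E'
from h import *
c=cams.camera('wrist'); cv2.imwrite('pics/w15.png',c['frame'][::1,:,::-1])
p,f,z,l=fit(c,'leveler_insert',(.569,.402),.08); print(p.round(4),round(f,2),l)
go(.5695,.4035,.19,3.32+np.pi/2)
E
```

```text
tool_pos: [0.4438, 0.2557, 0.0212]
ee_rot: [-0.003, -0.089, 0.996, -0.001]
ft_force: [-0.7, -0.8, 0.2]
width: 0.803
gripper_force: 0.0
tool_pos: [0.4454, 0.2577, 0.0254]
ee_rot: [0.001, -0.09, 0.996, 0.0]
ft_force: [0.8, -2.3, 7.1]
width: 0.285
gripper_force: 38.8
tool_pos: [0.4441, 0.2574, 0.1457]
ee_rot: [-0.0, -0.09, 0.996, -0.0]
ft_force: [0.9, 1.1, -0.9]
width: 0.284
gripper_force: 39.7
tool_pos: [0.4446, 0.2577, 0.1955]
ee_rot: [0.002, -0.09, 0.996, 0.001]
ft_force: [-0.5, 0.2, -1.2]
width: 0.286
gripper_force: 39.7
[0.5637 0.4048 4.6803] 7.37 1500
t 27.35 tcp [0.4442 0.2574 0.1942]: tx -14.95 ty 12.12 tz 0.42 yaw 0.002 (j6 -1.35)
```

View pics/w15.png

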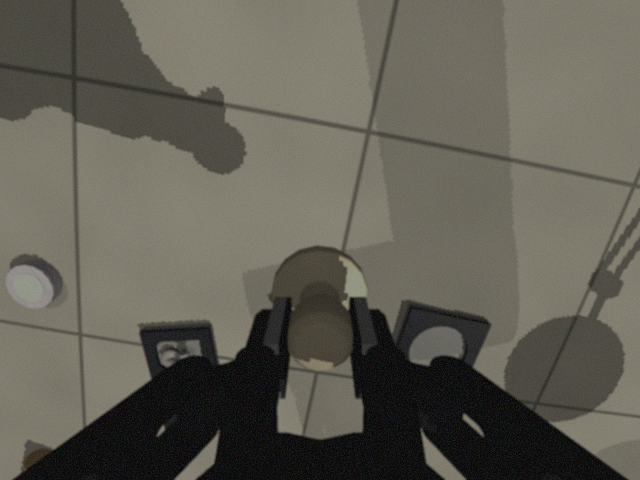

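The leveler is held upright at (320,310), with its insert at (440,340) partly hidden. I'll step back and measure the insert.

```bash
python3 -m crank '[{"tx":-5,"ty":0,"tz":0,"yaw":0},{"tx":-5,"ty":0,"tz":0,"yaw":0},{"tx":-5,"ty":0,"tz":0,"yaw":0},{"tx":0,"ty":0,"tz":0,"yaw":0},{"tx":0,"ty":0,"tz":0,"yaw":0}]' | tail -5
python3 - <<'E'
from h import *
c=cams.camera('wrist'); cv2.imwrite('pics/w16.png',c['frame'][:,:,::-1])
p,f,z,l=fit(c,'leveler_insert',(.569,.402),.08); print(p.round(4),round(f,2),l)
go(p[0],p[1],.06,3.32+np.pi/2)
E
```

```text
tool_pos: [0.5918, 0.284, 0.1911]
ee_rot: [-0.002, -0.09, 0.996, -0.0]
ft_force: [0.0, 0.4, -1.5]
width: 0.279
gripper_force: 39.7
[0.5692 0.4035 1.536 ] 1.39 1500
t 27.90 tcp [0.5911 0.2841 0.1918]: tx 0.01 ty 12.14 tz 13.18 yaw 0.002 (j6 -1.40)
```

```bash
python3 -m crank '[{"tx":0,"ty":4.1,"tz":0,"yaw":0},{"tx":0,"ty":4,"tz":0,"yaw":0},{"tx":0,"ty":4,"tz":0,"yaw":0},{"tx":0,"ty":0,"tz":5,"yaw":0},{"tx":0,"ty":0,"tz":5,"yaw":0}]' | tail -5
python3 -m crank '[{"tx":0,"ty":0,"tz":3,"yaw":0},{"tx":0,"ty":0,"tz":0,"yaw":0},{"tx":0,"ty":0,"tz":0,"yaw":0}]' | tail -5
python3 - <<'E'
from h import *
go(.5692,.4035,.0324,3.32+np.pi/2)
E
```

```text
tool_pos: [0.5689, 0.4049, 0.0938]
ee_rot: [0.001, -0.091, 0.996, 0.001]
ft_force: [1.3, 0.2, -0.8]
width: 0.284
gripper_force: 39.7
tool_pos: [0.57, 0.4036, 0.0646]
ee_rot: [-0.0, -0.09, 0.996, -0.0]
ft_force: [0.9, 1.0, -0.8]
width: 0.284
gripper_force: 39.7
t 28.70 tcp [0.57   0.4036 0.0646]: tx 0.08 ty 0.01 tz 3.22 yaw 0.002 (j6 -1.23)
```

```bash
python3 -m crank '[{"tx":0,"ty":0,"tz":2.0,"yaw":0},{"tx":0,"ty":0,"tz":0.8,"yaw":0},{"tx":0,"ty":0,"tz":0.2,"yaw":0},{"tx":0,"ty":0,"tz":0,"yaw":0}]'| tail -5
python3 -m crank '[{"tx":0,"ty":0,"tz":0.2,"yaw":0},{"tx":0,"ty":0,"tz":0,"yaw":0}]' | tail -5
```

```text
tool_pos: [0.5708, 0.4037, 0.035]
ee_rot: [0.001, -0.09, 0.996, 0.0]
ft_force: [0.2, 0.3, -0.4]
width: 0.278
gripper_force: 39.7
tool_pos: [0.5707, 0.4036, 0.0325]
ee_rot: [0.0, -0.09, 0.996, 0.0]
ft_force: [0.1, -0.4, 1.4]
width: 0.282
gripper_force: 39.8
```

```bash
python3 -m crank '[{"tx":0,"ty":0,"tz":0.1,"yaw":0},{"tx":0,"ty":0,"tz":0,"yaw":0}]' | tail -3
python3 -m crank '[{"tx":0,"ty":0,"tz":0,"yaw":0},{"tx":0,"ty":0,"tz":0,"yaw":0},{"tx":0,"ty":0,"tz":0,"yaw":0},{"tx":0,"ty":0,"tz":0,"yaw":0}]' 0.3 | tail -5
python3 -m crank '[{"tx":0,"ty":0,"tz":-3,"yaw":0},{"tx":0,"ty":0,"tz":-5,"yaw":0},{"tx":0,"ty":0,"tz":-5,"yaw":0},{"tx":0,"ty":0,"tz":-5,"yaw":0},{"tx":0,"ty":-5,"tz":0,"yaw":0}]' | tail -5
python3 -m crank '[{"tx":0,"ty":-5,"tz":0,"yaw":0},{"tx":0,"ty":-4,"tz":0,"yaw":0},{"tx":0,"ty":0,"tz":0,"yaw":0},{"tx":0,"ty":0,"tz":0,"yaw":0}]' | tail -5
python3 - <<'E'
from h import *
c=cams.camera('wrist'); P,u,v=pts(c); o=np.array([.5692,.4035])
r=np.hypot(*(P[:,:2]-o).T)
for a,b in ((.0125,.019),(.045,.07)):
  s=(r<.029)&(P[:,2]>a)&(P[:,2]<b); print(s.sum(),((np.percentile(P[s],2,axis=0)+np.percentile(P[s],98,axis=0))/2-[*o,0]).round(4),np.percentile(P[s,2],[5,50,95]).round(4))
c=cams.camera('top'); save(c,'top2.png'); P,u,v=pts(c)
# heights in the inserts: tops expected f_sharp tube .0265, stack arm .031, gauge .023, leveler .058
for n,o,a,pts_ in (('F',(.6528,.1621),3.387,[(-40,0),(-15,0),(15,0),(40,0),(34,19),(-34,17)]),('S',(.6791,-.1387),3.462,[(-25,-14),(25,-14),(0,0),(0,26)]),('G',(.5697,-.3951),3.32,[(-35,0),(35,0),(0,8),(0,-8)])):
  for q in pts_:
    w=rot(a)@(np.array(q)/1000)+o; k=np.hypot(*(P[:,:2]-w).T)<.006; print(n,q,P[k,2].max().round(4),np.median(P[k,2]).round(4))
E
```

```text
ft_force: [-2.5, -2.0, 9.5]
width: 0.281
gripper_force: 40.6
tool_pos: [0.5704, 0.4035, 0.0307]
ee_rot: [-0.0, -0.09, 0.996, 0.0]
ft_force: [-0.4, 0.4, -0.5]
width: 0.699
gripper_force: 0.0
tool_pos: [0.5805, 0.3587, 0.2181]
ee_rot: [0.006, -0.092, 0.996, 0.003]
ft_force: [1.6, -1.2, -0.8]
width: 0.698
gripper_force: 0.0
tool_pos: [0.5958, 0.265, 0.211]
ee_rot: [0.0, -0.089, 0.996, 0.0]
ft_force: [-0.2, 0.2, -0.3]
width: 0.702
gripper_force: 0.0
1148 [ 0.0011 -0.0028  0.0156] [0.0137 0.0157 0.0178]
857 [ 0.0008 -0.0017  0.0521] [0.0475 0.0559 0.0578]
F (-40, 0) 0.0288 0.0241
F (-15, 0) 0.0283 0.0248
F (15, 0) 0.0314 0.0246
F (40, 0) 0.0304 0.0245
F (34, 19) 0.0238 0.0184
F (-34, 17) 0.0219 0.0117
S (-25, -14) 0.0188 0.0132
S (25, -14) 0.0179 0.0144
S (0, 0) 0.0341 0.0277
S (0, 26) 0.0385 0.0341
G (-35, 0) 0.0251 0.0225
G (35, 0) 0.0258 0.0224
G (0, 8) 0.0245 0.0226
G (0, -8) 0.0271 0.0193
```

```bash
python3 -c "
from cell import bot; print(bot.job_done())"
```

```text
the job is handed in; nothing more can be done
None
```

The F-sharp key, stack key, spring gauge and leveler were put away in that order and released; camera depth readings put each within its own cut-out, flat at the expected height, and the job was handed in at about 30 s of the 125 s allowed.

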